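# Restock the ramekin behind the spice jars

## Robot

A 6-joint arm with a two-finger parallel gripper is mounted at the origin on a cart in front of the work surface, level with it; the furniture and walls round the work are solid. World frame = base frame: x ahead of the robot, y to its left, z up, the work surface at z = 0. Lengths are in mm, angles in rad, forces in N, time in s.
With the tool pointing down it reaches from about 350 to 975 mm from the base axis. Payload 7.1 kg.
Tool frame: the origin (TCP) lies midway between the tips of the shut fingers; the grasp point (between the pads) lies 19 mm behind it (ctrl.grip_depth is the distance from the TCP to the grasp point, in mm); z points along the fingers, y is the line along which they close (so a half turn about z gives the same grasp; the last joint's range is limited). The gripper opens to 88 mm and grips with 3 to 60 N. Pads are 20 mm wide; open, the fingers measure 115 mm over their backs; the gripper's body (75 mm by 178 mm) begins 61 mm behind the grasp point.
Start: joints at [1.284, 0.423, 1.63, -0, 1.089, -0.019], TCP at [165.35, 602.714, 222.675] pointing down, gripper open.
Joint ranges: [-3, 3], [-0.9, 2.11], [0.09, 2.58], [-1.31, 4.45], [0.11, 2.69], [-2.54, 2.54]. Speed limits (rad/s): [2.39, 2.39, 3.01, 3.14, 3.14, 3.14].

## Interface

Orientations are given as a rotation vector (axis times angle).
In Python, from workcell import ctrl, cams gives the robot as it stands.
- The arm moves only by the tool move_arm, never from a script. Its argument "steps" is a list of rows, each a list of 3 entries, a list of its own where there are three numbers: the shift along the tool's x, y, z in units of 25 mm (1.0 is 25 mm), then the turn about the tool's z in units of 5 degrees (1.0 is 5 degrees), then the closure, from 0 (fully open) to 1 (shut). A call has 1 to 20 rows; each row shifts and turns the commanded pose from where the row before left it, along the tool's axes as they then stand; what a row does not reach is not made up. A row lasts 1/12 s, in which the tool goes at most 41.7 mm and 7.16 degrees, less where a joint would pass 70% of its speed; a pose out of reach is approached as far as the arm can. A call is refused whole if a number of a shift passes 1 or a number of a turn 1, either way. A call with a gripper value outside its range is refused whole. The fingers move at their own pace and stop on an object; the grip force is fixed at half the most. Time passes only in rows, so rows that do not move let the fingers close. It gives the time, the measured TCP pose, the force, the opening and the grip force at its end, in the units of the state.
- ctrl.get_obs(): the state, without advancing time (a new reading comes with each control period).
- cams.get_image(name): name is "side" or "top"; returns a dict with "image" (400x640x3 uint8, red, green, blue), "camera_matrix" (3x3 intrinsics, pixels), "xyz" and "rotation" of the camera in the world. Camera axes: x right, y down, z forward; pixel columns grow to the right and rows downward; lengths in mm; the calibration is good to about 2 mm. A picture is of the moment at which its call begins. There is no depth.
- ctrl.close_job(): hands the job in; it is judged then, once.
Trained networks look in the newest picture that a camera, given by its name, has taken for a name from the list of things; names that differ only in an ending like _2 or _b are one class to them, and where a whole thing is asked for, a point or a joint stands for the part that bears it (a point fixed in the world has none). Each returns a list of dicts, best first, with "p" (0 to 1); they miss things now and then, are a little off and sometimes report something else, mostly with a low value. They report only what shows in the picture. A call takes as long as a camera call. They do not tell look-alikes from the thing itself.
- cams.boxes_of(camera, thing): "rect" ([centre column, centre row, width, height] in pixels, round what is visible of it).
- cams.cut_out(camera, thing): "pixels" (400x640 bool, what is visible of it) and "rect" ([centre column, centre row, width, height] in pixels, round what is visible of it).
The state is a dict: "t": time; "qpos": joint angles; "qvel": joint speeds; "joint_torque": joint torques, N m; "ee_pos": TCP position; "orientation": TCP orientation; "ft_force": force on the tool from outside, world axes, zero at the start; "moment": the same for the moment, N m; "width": finger opening in mm; "grasp_force": force on a finger pad.
Only numpy, scipy, OpenCV 4.12 (cv2) and the standard library are available. Lean on these libraries where they do the work, as an engineer would, in place of code of your own. Each camera call takes 0.05 s, during which the arm holds its last target. There are 200 camera calls.

## Task

Swap the ramekin at the back of the wooden stand for the fresh one waiting near the round cork trivet. First set both spice jars aside, standing on the baking tray; then take the old ramekin out and centre it on the trivet, and only after that set the fresh ramekin in the empty rear recess of the stand. Finally put each jar back upright in the same recess it stood in at the start, keep everything upright throughout, and leave the kitchen timer and the star cutter where they are.

Things in the scene. Friction and masses are not known exactly. Their poses are not given: they have to be found in the camera images.
- jar_tall: The taller of two round glass spice jars with dull brown contents and a pale wooden lid: 48 mm diameter over its whole height but a slight neck, 122 mm tall, 0.16 kg nominal. Lid is fixed: top 22 mm of the height, also 48 mm diameter; lift by it. Origin: centre of the underside, z up. Starts in one of the two front recesses of the stand.
- jar_short: The shorter of the two spice jars, same make but with a grey metal lid, 48 mm diameter, 97 mm tall, 0.16 kg nominal, fixed lid again the top 22 mm. Origin: centre of the underside, z up. Starts in the other front recess of the stand.
- ramekin_old: The old ramekin: white china, open on top, very dark brown contents, 53 mm rim diameter, 31 mm tall, 0.10 kg. Origin: centre of the underside, z up. Starts in the rear recess of the stand, behind and between the jars, which rise too high beside it for a gripper to come down on it. Grip across the outside of the rim.
- ramekin_new: The fresh ramekin: white china, open on top, light brown contents, 57 mm rim diameter, 33 mm tall, 0.11 kg. Origin: centre of the underside, z up. Starts on the worktop just beyond the trivet, 80 to 95 mm from its centre. Grip across the outside of the rim.
- stand: Fixed wooden stand, 150 (its x) by 170 (its y) by 14 mm, with three round recesses 5 mm deep (floors 9 mm above its underside). Origin: centre of its underside; x points away from the robot (yaw within 0.25 rad). Recess centres in its frame: front jar recesses at x = -30, y = +45 and -45 mm, 60 mm diameter; rear ramekin recess at x = +25, y = 0 mm, 70 mm diameter.
- tray: Fixed tin baking tray, 208 mm (its x) by 303 mm (its y), flat floor 2 mm above the worktop, usable 180 x 276 mm, rim 12 mm high. Empty at the start: the side area for the jars. Origin: centre of its underside. It lies at the left or at the right of the stand.
- trivet: Fixed round cork trivet, 80 mm diameter, 10 mm thick, flat top. Origin: centre of its underside. It lies on the other side of the stand from the tray.
- timer: Bystander: red and white kitchen timer, 62 mm diameter, 56 mm tall, standing on the worktop beyond the stand. Origin: centre of the underside. Not to be moved.
- cutter: Bystander: star-shaped tin biscuit cutter, 71 x 68 mm, 21 mm tall, lying on the worktop beyond the stand. Origin: centre of the underside. Not to be moved.
There are look-alikes about, which are no part of the job. What is shaped like the jar_short but purple is not meant.

How it is judged (in metres and radians):
On the way, in this order (a step that is already met when the one before it is completed fails the run):
1. both jars stand released on the baking tray, the old ramekin still in its place and the fresh one untouched (x of jar_tall in the frame of tray between -0.09 and 0.09 m and y of jar_tall in the frame of tray between -0.138 and 0.138 m and z of jar_tall in the frame of tray between -0.004 and 0.008 m and angle between each of jar_tall, jar_short's own z axis and vertical below 0.1 rad and contact force between each of jar_tall, jar_short and the fingers below 0.1 N and linear speed of each of jar_tall, jar_short below 0.03 m/s and x of jar_short in the frame of tray between -0.09 and 0.09 m and y of jar_short in the frame of tray between -0.138 and 0.138 m and z of jar_short in the frame of tray between -0.004 and 0.008 m and distance of ramekin_old from where it was at the start of the episode below 0.015 m and distance of ramekin_new from where it was at the start of the episode below 0.03 m), for 0.2 s.
2. the old ramekin stands released on the trivet, the jars on the tray, the fresh ramekin still untouched (horizontal distance between ramekin_old and trivet below 0.018 m and z of ramekin_old in the frame of trivet between 0.006 and 0.014 m and angle between each of ramekin_old, jar_tall, jar_short's own z axis and vertical below 0.1 rad and contact force between each of ramekin_old, jar_tall, jar_short and the fingers below 0.1 N and linear speed of each of ramekin_old, jar_tall, jar_short below 0.03 m/s and x of jar_tall in the frame of tray between -0.09 and 0.09 m and y of jar_tall in the frame of tray between -0.138 and 0.138 m and z of jar_tall in the frame of tray between -0.004 and 0.008 m and x of jar_short in the frame of tray between -0.09 and 0.09 m and y of jar_short in the frame of tray between -0.138 and 0.138 m and z of jar_short in the frame of tray between -0.004 and 0.008 m and distance of ramekin_new from where it was at the start of the episode below 0.03 m), for 0.2 s.
3. the fresh ramekin stands released in the rear recess, the old one on the trivet, the jars on the tray (x of ramekin_new in the frame of stand between 0.015 and 0.035 m and y of ramekin_new in the frame of stand between -0.01 and 0.01 m and z of ramekin_new in the frame of stand between 0.005 and 0.0125 m and angle between each of ramekin_new, ramekin_old, jar_tall, jar_short's own z axis and vertical below 0.1 rad and contact force between each of ramekin_new, ramekin_old, jar_tall, jar_short and the fingers below 0.1 N and linear speed of each of ramekin_new, ramekin_old, jar_tall, jar_short below 0.03 m/s and horizontal distance between ramekin_old and trivet below 0.018 m and z of ramekin_old in the frame of trivet between 0.006 and 0.014 m and x of jar_tall in the frame of tray between -0.09 and 0.09 m and y of jar_tall in the frame of tray between -0.138 and 0.138 m and z of jar_tall in the frame of tray between -0.004 and 0.008 m and x of jar_short in the frame of tray between -0.09 and 0.09 m and y of jar_short in the frame of tray between -0.138 and 0.138 m and z of jar_short in the frame of tray between -0.004 and 0.008 m), for 0.2 s.
At the end, for the whole second after the job is handed in: The fresh ramekin stands in the rear recess (within 10 mm of its centre each way), the old ramekin on the trivet (centre within 18 mm of its centre), each jar stands in the recess of the stand where it began (within 15 mm of its starting point); all upright within 0.1 rad, at rest and released (x of ramekin_new in the frame of stand between 0.015 and 0.035 m and y of ramekin_new in the frame of stand between -0.01 and 0.01 m and z of ramekin_new in the frame of stand between 0.005 and 0.0125 m and angle between each of ramekin_new, ramekin_old, jar_tall, jar_short's own z axis and vertical below 0.1 rad and contact force between each of ramekin_new, ramekin_old, jar_tall, jar_short and the fingers below 0.1 N and linear speed of each of ramekin_new, ramekin_old, jar_tall, jar_short below 0.03 m/s and horizontal distance between ramekin_old and trivet below 0.018 m and z of ramekin_old in the frame of trivet between 0.006 and 0.014 m and distance of each of jar_tall, jar_short from where it was at the start of the episode below 0.015 m and z of jar_tall in the frame of stand between 0.005 and 0.0125 m and z of jar_short in the frame of stand between 0.005 and 0.0125 m); the robot touches nothing.
It fails at once if a jar or ramekin is tipped beyond 0.6 rad (angle between any of jar_tall, jar_short, ramekin_old, ramekin_new's own z axis and vertical above 0.6 rad).
It fails at once if the timer or the cutter is shifted by more than 20 mm (distance of any of timer, cutter from where it was at the start of the episode above 0.02 m).
It also fails if it takes over 109 s, if anything falls off the work surface, if the arm or the gripper's body presses on something with over 40 N, if the wrist force passes 120 N, or if a joint passes its speed limit or range.

## Working session

There is one attempt and no reset: what is moved stays moved. The work goes in short steps, Python scripts to look and compute and a tool call to move; the robot and the scene stay as the last step left them, time stands still between calls to the robot, and variables do not carry over. Pictures are saved under pics/ and viewed, at most 14 in all, crops included, and the job is handed in when it is done.

Besides the shell and the picture viewer there is one more tool, called after "Call:" by a JSON object that holds its "api" and its "payload". move_arm: Moves the arm, as the interface text tells. Its arguments: {"type":"object","properties":{"steps":{"type":"array"}},"required":["steps"]}

```bash
mkdir -p pics; cat > h.py <<'E'
import numpy as np,cv2
from workcell import ctrl,cams
def P(cam,u,v,z):
    K,R,o=np.array(cam["camera_matrix"]),np.array(cam["rotation"]),np.array(cam["xyz"])
    if R.shape!=(3,3): R=cv2.Rodrigues(R)[0]
    d=R@np.linalg.solve(K,[u,v,1.]); return o+d*(z-o[2])/d[2]
def pix(cam,p):
    K,R,o=np.array(cam["camera_matrix"]),np.array(cam["rotation"]),np.array(cam["xyz"])
    q=K@(R.T@(np.array(p)-o)); return q[:2]/q[2]
E
python3 - <<'E'
from h import *
for n in("top","side"):
    c=cams.get_image(n); cv2.imwrite(f"pics/{n}0.png",c["image"][:,:,::-1])
    print(n,c["xyz"],np.round(c["rotation"],3).tolist(),np.round(c["camera_matrix"],1).tolist())
    for t in "jar_tall jar_short ramekin_old ramekin_new stand tray trivet timer cutter".split():
        for b in cams.boxes_of(n,t): print(t,round(b["p"],2),np.round(b["rect"],1))
print(ctrl.get_obs())
E
```

```text
top [ -60.32300078 -165.0892784  1526.34761966] [-2.305, 1.616, -0.311] [[497.4, 0.0, 323.7], [0.0, 497.4, 203.1], [0.0, 0.0, 1.0]]
jar_tall 0.93 [348.9 229.7  19.1  28. ]
jar_short 0.72 [279.1 231.7  18.4  27. ]
jar_short 0.69 [208.1 187.3  23.9  28.4]
jar_short 0.57 [319.  223.6  17.7  22.2]
jar_short 0.2 [380.9 178.2  18.5  17.3]
ramekin_old 0.46 [337.2 213.8  15.6  16.3]
ramekin_new 0.74 [255.8 184.5  15.9  17.8]
stand 0.93 [337.8 225.3  62.1  51.5]
tray 0.59 [415.5 273.4 111.   90.9]
trivet 0.89 [236.9 204.9  24.1  22.3]
timer 0.57 [379.4 178.4  19.4  21. ]
timer 0.5 [336.2 224.4  59.5  51.9]
cutter 0.66 [324.2 161.2  15.9  15.8]
side [457.18529909 925.68680162 813.44084535] [-0.126, 2.846, -1.285] [[465.7, 0.0, 313.7], [0.0, 465.7, 204.0], [0.0, 0.0, 1.0]]
jar_tall 0.78 [351.4 164.3  24.1  40.2]
jar_short 0.86 [381.3 230.   26.   47.2]
jar_short 0.73 [349.9 194.7  21.9  39.3]
jar_short 0.63 [347.5 328.4  29.7  49.5]
ramekin_old 0.85 [326.8 193.6  17.9  22.2]
ramekin_new 0.95 [315.2 279.9  23.9  34.4]
stand 0.63 [340.  199.6  61.2  43.7]
tray 0.65 [360.8 140.3  73.3  58.1]
trive
[... 157 characters left out ...]
[258.9 219.3  26.9  23.4]
{'t': 1.0, 'qpos': array([ 1.28404718e+00,  4.23084234e-01,  1.62990447e+00,  2.09595403e-05,
        1.08859329e+00, -1.90054850e-02]), 'qvel': array([ 0.00038148,  0.00070109,  0.00039478, -0.00109466, -0.00168229,
       -0.00066161]), 'joint_torque': array([-1.25085403e-04, -5.44581056e+01, -2.74041528e+01,  6.45152642e-02,
        1.68462773e-02, -2.78226952e-05]), 'ee_pos': array([165.31623459, 602.72417256, 222.68315488]), 'orientation': array([-4.19328560e-01, -3.11346477e+00, -2.10009741e-05]), 'ft_force': array([-0.37035529,  0.46298138, -0.51209231]), 'moment': array([ 0.00767239, -0.0267718 , -0.0297557 ]), 'grasp_force': 0.0, 'width': 87.76021352337217}
```

```bash
python3 - <<'E'
import cv2
a=cv2.imread("pics/top0.png")[130:330,190:480]; cv2.imwrite("pics/top0c.png",cv2.resize(a,None,fx=2.7,fy=2.7,interpolation=2))
a=cv2.imread("pics/side0.png")[90:370,200:460]; cv2.imwrite("pics/side0c.png",cv2.resize(a,None,fx=2.1,fy=2.1,interpolation=2))
E
```

```text
(no output)
```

View pics/top0c.png

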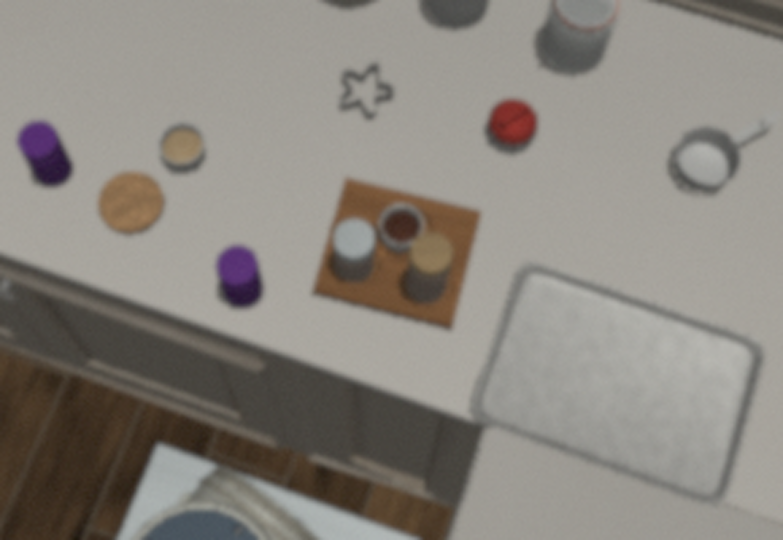

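View pics/side0c.png

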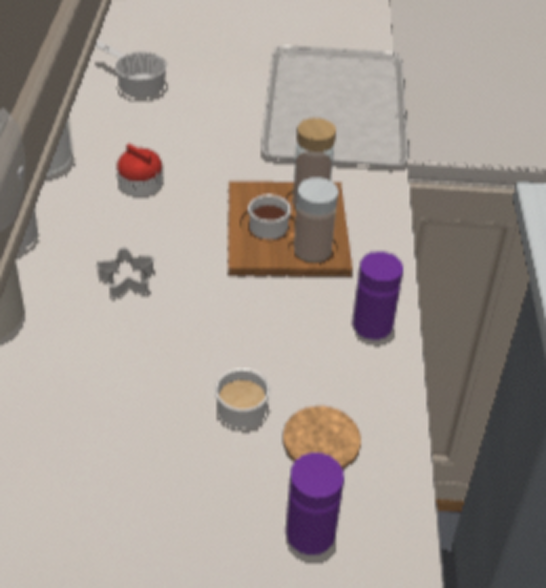

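In the top image, three things could be jar_short: (279,232) and (208,187) are purple look-alikes, and (319,224) has a grey lid and stands in the stand's left recess, so that one is the jar. The enlarged side crop confirms it. jar_tall has the wooden lid at (349,230) in the right recess. The tray is on the right and the trivet on the left. ramekin_old (dark contents) is at (337,214) and ramekin_new (light contents) at (256,184).

```bash
cat >> h.py <<'E'
from scipy.optimize import minimize
def sil(cam,pts):
    h=cv2.convexHull(np.array([pix(cam,p) for p in pts],np.float32)*16)
    m=np.zeros((400*4,640*4),np.uint8)
    cv2.fillConvexPoly(m,np.round(h*4+24).astype(np.int32),255,shift=4)
    return cv2.resize(m,(640,400),interpolation=cv2.INTER_AREA)/255.
def cyl(x,y,r,z0,z1):
    a=np.arange(0,6.28,.2); return [(x+r*np.cos(t),y+r*np.sin(t),z) for z in(z0,z1) for t in a]
def box(x,y,w,a,b,h):
    c,s=np.cos(w),np.sin(w); return [(x+c*i*a/2-s*j*b/2,y+s*i*a/2+c*j*b/2,z) for i in(1,-1) for j in(1,-1) for z in(0,h)]
def fit(masks,f,p0,st):
    # masks: list of (cam,mask)
    L=lambda p:sum(np.abs(sil(c,f(p))-m).sum()/m.sum() for c,m in masks)
    S=np.vstack([p0]+[np.array(p0)+np.eye(len(p0))[i]*st[i] for i in range(len(p0))])
    r=minimize(L,p0,method="Nelder-Mead",options=dict(initial_simplex=S,xatol=.05,fatol=1e-4)); return np.round(r.x,3),round(r.fun/len(masks),3)
def mask(n,t,near):
    b=min(cams.cut_out(n,t),key=lambda b:np.hypot(b["rect"][0]-near[0],b["rect"][1]-near[1])-10*b["p"])
    m=b["pixels"].astype(np.uint8); c=max(cv2.findContours(m,0,2)[0],key=cv2.contourArea)
    return cv2.drawContours(m*0,[cv2.convexHull(c)],-1,1,-1).astype(float)
E
python3 - <<'E'
from h import *
C={n:cams.get_image(n) for n in("top","side")}
W=dict(stand=((338,225),(340,200),lambda p:box(*p,150,170,14),14),
tray=((415,273),(361,140),lambda p:box(*p,208,303,12),12),
trivet=((237,205),(353,297),lambda p:cyl(*p,40,0,10),10),
jar_tall=((349,230),(351,164),lambda p:cyl(*p,24,9,131),70),
jar_short=((319,224),(350,195),lambda p:cyl(*p,24,9,106),55),
ramekin_old=((337,214),(327,194),lambda p:cyl(*p,26.5,9,40),25),
ramekin_new=((256,184),(315,280),lambda p:cyl(*p,28.5,0,33),16),
timer=((379,178),(267,171),lambda p:cyl(*p,31,0,56),28))
for t,(a,b,f,z) in W.items():
    p0=P(C["top"],*a,z)[:2]; p0=list(p0)+([0.] if t in("stand","tray") else []); st=[8,8,.1][:len(p0)]
    M=[]
    for n,q in(("top",a),("side",b)):
        try: M.append((C[n],mask(n,t,q)))
        except Exception as e: print(n,e)
    print(t,fit(M,f,p0,st),[ (fit([m],f,p0,st)) for m in M])
E
```

```text
Traceback (most recent call last):
  File "h.py", line 24, in fit
    r=minimize(L,p0,method="Nelder-Mead",options=dict(initial_simplex=S,xatol=.05,fatol=1e-4)); return np.round(r.x,3),round(r.fun/len(masks),3)
  File "h.py", line 22, in <lambda>
    L=lambda p:sum(np.abs(sil(c,f(p))-m).sum()/m.sum() for c,m in masks)
               ~~~^^^^^^^^^^^^^^^^^^^^^^^^^^^^^^^^^^^^^^^^^^^^^^^^^^^^^^
  File "h.py", line 22, in <genexpr>
    L=lambda p:sum(np.abs(sil(c,f(p))-m).sum()/m.sum() for c,m in masks)
                          ~~~^^^^^^^^
  File "h.py", line 12, in sil
    h=cv2.convexHull(np.array([pix(cam,p) for p in pts],np.float32)*16)
                               ~~~^^^^^^^
  File "h.py", line 9, in pix
    q=K@(R.T@(np.array(p)-o)); return q[:2]/q[2]
      ~^^~~~~~~~~~~~~~~~~~~~~
ValueError: matmul: Input operand 1 does not have enough dimensions (has 0, gufunc core with signature (n?,k),(k,m?)->(n?,m?) requires 1)
```

```bash
python3 - <<'E'
s=open("h.py").read()
s=s.replace('''    q=K@(R.T@(np.array(p)-o));''','''    if R.shape!=(3,3): R=cv2.Rodrigues(R)[0]
    q=K@(R.T@(np.array(p)-o));''')
open("h.py","w").write(s)
E
cat > m.py <<'E'
from h import *
C={n:cams.get_image(n) for n in("top","side")}
W=dict(stand=((338,225),(340,200),lambda p:box(*p,150,170,14),14),
tray=((415,273),(361,140),lambda p:box(*p,208,303,12),12),
trivet=((237,205),(353,297),lambda p:cyl(*p,40,0,10),10),
jar_tall=((349,230),(351,164),lambda p:cyl(*p,24,9,131),70),
jar_short=((319,224),(350,195),lambda p:cyl(*p,24,9,106),55),
ramekin_old=((337,214),(327,194),lambda p:cyl(*p,26.5,9,40),25),
ramekin_new=((256,184),(315,280),lambda p:cyl(*p,28.5,0,33),16),
timer=((379,178),(267,171),lambda p:cyl(*p,31,0,56),28))
for t,(a,b,f,z) in W.items():
    p0=P(C["top"],*a,z)[:2]; p0=list(p0)+([0.] if t in("stand","tray") else []); st=[8,8,.1][:len(p0)]
    M=[]
    for n,q in(("top",a),("side",b)):
        try: M.append((C[n],mask(n,t,q)))
        except Exception as e: print(n,e)
    print(t,fit(M,f,p0,st),[ (fit([m],f,p0,st)) for m in M])
E
time python3 m.py
```

```text
stand (array([ 4.57458e+02, -2.01060e+01,  7.60000e-02]), np.float64(0.043)) [(array([ 4.56489e+02, -2.22070e+01,  8.60000e-02]), np.float64(0.05)), (array([ 4.57988e+02, -1.90220e+01,  9.20000e-02]), np.float64(0.02))]
tray (array([ 3.98463e+02, -3.15476e+02, -1.00000e-02]), np.float64(0.042)) [(array([ 3.97809e+02, -3.14572e+02, -6.00000e-03]), np.float64(0.026)), (array([ 3.98933e+02, -3.21286e+02, -1.10000e-02]), np.float64(0.046))]
trivet (array([408.457, 303.458]), np.float64(0.095)) [(array([407.721, 302.919]), np.float64(0.049)), (array([408.975, 305.649]), np.float64(0.117))]
jar_tall (array([428.735, -70.119]), np.float64(0.756)) [(array([429.911, -70.463]), np.float64(0.064)), (array([425.005,  25.168]), np.float64(0.3))]
jar_short (array([425.358,  22.08 ]), np.float64(0.138)) [(array([422.351,  21.061]), np.float64(0.175)), (array([425.308,  21.23 ]), np.float64(0.098))]
ramekin_old (array([481.695, -17.973]), np.float64(0.133)) [(array([484.184, -17.09 ]), np.float64(0.198)), (array([481.485, -17.884]), np.float64(0.063))]
ramekin_new (array([493.306, 270.228]), np.float64(0.129)) [(array([493.267, 270.325]), np.float64(0.167)), (array([493.531, 269.582]), np.float64(0.087))]
timer (array([ 656.942, -101.078]), np.float64(0.332)) [(array([ 649.344, -102.692]), np.float64(0.306)), (array([656.039, -99.991]), np.float64(0.352))]
real	0m18.067s
user	0m22.778s
sys	0m7.881s
```

Stand at (457,-20) with yaw about 0.085, tray at (398,-315) and trivet at (408,303). I turn the tool so it closes along world x. After that tool x = +y, tool y = +x and tool z = down.

Call:
{"api": "move_arm", "payload": {"steps": [[[0,0,0],1,0],[[0,0,0],1,0],[[0,0,0],1,0],[[0,0,0],1,0],[[0,0,0],1,0],[[0,0,0],1,0],[[0,0,0],1,0],[[0,0,0],1,0],[[0,0,0],1,0],[[0,0,0],1,0],[[0,0,0],1,0],[[0,0,0],1,0],[[0,0,0],1,0],[[0,0,0],1,0],[[0,0,0],0.92,0]]}}

```text
t: 3.35
ee_pos: [165.3, 602.7, 222.7]
orientation: [2.225, 2.218, -0.0]
ft_force: [-0.4, 1.0, 0.3]
width: 87.6
grasp_force: 0.0
```

Call:
{"api": "move_arm", "payload": {"steps": [[[-0.9,0.4,0],0,0],[[-0.9,0.4,0],0,0],[[-0.9,0.4,0],0,0],[[-0.9,0.4,0],0,0],[[-0.9,0.4,0],0,0],[[-0.9,0.4,0],0,0],[[-0.9,0.4,0],0,0],[[-0.9,0.4,0],0,0],[[-0.9,0.4,0],0,0],[[-0.9,0.4,0],0,0],[[-0.9,0.4,0],0,0],[[-0.9,0.4,0],0,0],[[-0.9,0.4,0],0,0],[[-0.9,0.4,0],0,0],[[-0.9,0.4,0],0,0],[[-0.9,0.4,0],0,0],[[-0.9,0.4,0],0,0],[[-0.9,0.4,0],0,0],[[-0.9,0.4,0],0,0],[[-0.9,0.4,0],0,0]]}}

```text
t: 5.02
ee_pos: [366.2, 151.8, 222.9]
orientation: [2.22, 2.222, 0.001]
ft_force: [0.7, 0.4, 0.0]
width: 87.8
grasp_force: 0.0
```

Call:
{"api": "move_arm", "payload": {"steps": [[[-0.9,0.26,0],0,0],[[-0.9,0.26,0],0,0],[[-0.9,0.26,0],0,0],[[-0.9,0.26,0],0,0],[[-0.9,0.26,0],0,0],[[-0.9,0.26,0],0,0],[[-0.9,0.26,0],0,0],[[-0.9,0.26,0],0,0],[[-0.9,0.26,0],0,0],[[-0.73,0.23,0],0,0],[[0,0,0.8],0,0],[[0,0,0.8],0,0],[[0,0,0.8],0,0],[[0,0,0.8],0,0],[[0,0,0.8],0,0],[[0,0,0.8],0,0],[[0,0,0],0,0]]}}

```text
t: 6.43
ee_pos: [428.2, -67.4, 100.1]
orientation: [-2.217, -2.22, 0.005]
ft_force: [-1.2, -0.2, 0.3]
width: 88.0
grasp_force: 0.0
```

```bash
python3 - <<'E'
from h import *
for n,(u,v,w,h) in dict(top=(290,180,100,80),side=(290,120,110,110)).items():
    a=cams.get_image(n)["image"][v:v+h,u:u+w,::-1]; globals()[n]=cv2.resize(a,(400,int(400*h/w)),interpolation=2)
H=max(top.shape[0],side.shape[0]); f=lambda a:cv2.copyMakeBorder(a,0,H-a.shape[0],0,0,0)
cv2.imwrite("pics/g1.png",np.hstack([f(top),f(side)]))
E
```

```text
(no output)
```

View pics/g1.png

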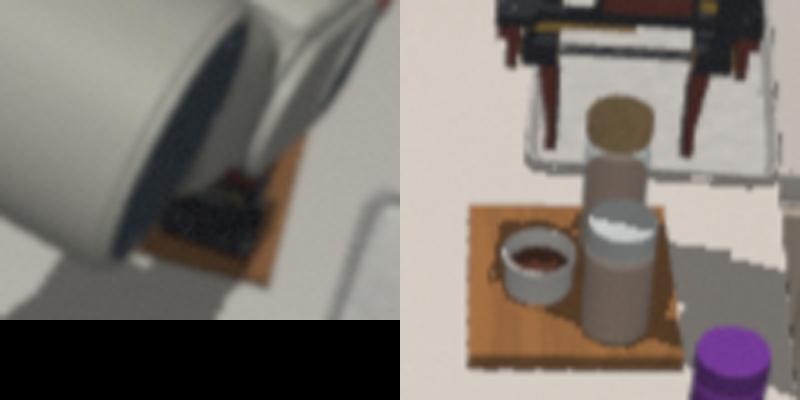

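In the side half of the picture, the fingers (columns 550 and 687) straddle the wooden lid (587–653) and are centred on it. Closing.

Call:
{"api": "move_arm", "payload": {"steps": [[[-0.06,0.06,0],0,0.2],[[0,0,0],0,0.4],[[0,0,0],0,0.5],[[0,0,0],0,0.6],[[0,0,0],0,0.7],[[0,0,0],0,0.7],[[0,0,0],0,0.7],[[0,0,0],0,0.7],[[0,0,0],0,0.7]]}}

```text
t: 7.28
ee_pos: [431.7, -69.3, 102.8]
orientation: [-2.22, -2.223, 0.0]
ft_force: [-1.2, 1.0, 6.1]
width: 47.8
grasp_force: 29.9
```

Call:
{"api": "move_arm", "payload": {"steps": [[[0,0,-0.4],0,0.7],[[0,0,-0.8],0,0.7],[[0,0,-0.8],0,0.7],[[0,0,-0.4],0,0.7],[[-0.5,0,0],0,0.7],[[-0.9,-0.1,0],0,0.7],[[-0.9,-0.1,0],0,0.7],[[-0.9,-0.1,0],0,0.7],[[-0.9,-0.1,0],0,0.7],[[-0.9,-0.1,0],0,0.7],[[-0.9,-0.1,0],0,0.7],[[-0.9,-0.1,0],0,0.7],[[-0.9,-0.1,0],0,0.7],[[-0.9,-0.1,0],0,0.7],[[-0.9,-0.1,0],0,0.7],[[-0.9,-0.1,0],0,0.7],[[-0.4,0,0],0,0.7],[[0,0,0],0,0.7]]}}

```text
t: 8.78
ee_pos: [404.5, -341.0, 162.4]
orientation: [2.222, 2.22, -0.0]
ft_force: [-0.8, 1.2, -1.6]
width: 47.7
grasp_force: 30.0
```

Call:
{"api": "move_arm", "payload": {"steps": [[[0,0,0.6],0,0.7],[[0,0,0.7],0,0.7],[[0,0,0.6],0,0.7],[[0,0,0.4],0,0.7],[[0,0,0.2],0,0.7],[[0,0,0.1],0,0.7],[[0,0,0],0,0.7],[[0,0,0],0,0.7]]}}

```text
t: 9.45
ee_pos: [404.9, -339.4, 98.2]
orientation: [2.22, 2.222, 0.0]
ft_force: [0.4, -0.2, -1.1]
width: 47.4
grasp_force: 30.0
```

Call:
{"api": "move_arm", "payload": {"steps": [[[0,0,0.06],0,0.7],[[0,0,0.04],0,0.7],[[0,0,0],0,0.7],[[0,0,0],0,0.7]]}}

```text
t: 9.78
ee_pos: [404.7, -339.5, 95.5]
orientation: [2.22, 2.222, 0.0]
ft_force: [0.3, 0.6, -2.0]
width: 47.5
grasp_force: 30.0
```

Call:
{"api": "move_arm", "payload": {"steps": [[[0,0,0.04],0,0.7],[[0,0,0],0,0.7],[[0,0,0],0,0.7]]}}

```text
t: 10.03
ee_pos: [404.8, -339.9, 95.3]
orientation: [2.219, 2.222, -0.0]
ft_force: [-2.3, 0.7, 9.1]
width: 47.8
grasp_force: 30.1
```

Call:
{"api": "move_arm", "payload": {"steps": [[[0,0,0],0,0.5],[[0,0,0],0,0.3],[[0,0,0],0,0],[[0,0,0],0,0],[[0,0,0],0,0],[[0,0,0],0,0],[[0,0,-0.5],0,0],[[0,0,-0.9],0,0],[[0,0,-0.6],0,0],[[0.5,0,0],0,0]]}}

```text
t: 10.87
ee_pos: [406.5, -329.3, 146.9]
orientation: [2.217, 2.217, 0.0]
ft_force: [0.7, -0.5, 0.4]
width: 87.6
grasp_force: 0.0
```

Call:
{"api": "move_arm", "payload": {"steps": [[[0.9,0.06,0],0,0],[[0.9,0.06,0],0,0],[[0.9,0.06,0],0,0],[[0.9,0.06,0],0,0],[[0.9,0.06,0],0,0],[[0.9,0.06,0],0,0],[[0.9,0.06,0],0,0],[[0.9,0.06,0],0,0],[[0.9,0.06,0],0,0],[[0.9,0.06,0],0,0],[[0.9,0.06,0],0,0],[[0.9,0.06,0],0,0],[[0.9,0,0],0,0],[[0.9,0,0],0,0],[[0.9,0,0],0,0],[[0.5,0,0],0,0],[[0,0,0],0,0]]}}

```text
t: 12.28
ee_pos: [420.9, 25.4, 143.4]
orientation: [-2.217, -2.225, 0.001]
ft_force: [-0.1, -0.8, -1.1]
width: 87.7
grasp_force: 0.0
```

Call:
{"api": "move_arm", "payload": {"steps": [[[-0.14,0.14,0.6],0,0],[[0,0,0.8],0,0],[[0,0,0.7],0,0],[[0,0,0.5],0,0],[[0,0,0],0,0],[[0,0,0],0,0.2],[[0,0,0],0,0.4],[[0,0,0],0,0.5],[[0,0,0],0,0.6],[[0,0,0],0,0.7],[[0,0,0],0,0.7],[[0,0,0],0,0.7],[[0,0,0],0,0.7]]}}

```text
t: 13.37
ee_pos: [425.7, 19.8, 79.5]
orientation: [2.22, 2.222, 0.0]
ft_force: [-0.9, 0.3, 4.6]
width: 47.2
grasp_force: 30.0
```

Call:
{"api": "move_arm", "payload": {"steps": [[[0,0,-0.4],0,0.7],[[0,0,-0.8],0,0.7],[[0,0,-0.8],0,0.7],[[0,0,-0.4],0,0.7],[[-0.5,0,0],0,0.7],[[-0.9,-0.1,0],0,0.7],[[-0.9,-0.1,0],0,0.7],[[-0.9,-0.1,0],0,0.7],[[-0.9,-0.1,0],0,0.7],[[-0.9,-0.1,0],0,0.7],[[-0.9,-0.1,0],0,0.7],[[-0.9,-0.1,0],0,0.7],[[-0.9,-0.1,0],0,0.7],[[-0.9,-0.1,0],0,0.7],[[-0.9,-0.1,0],0,0.7],[[-0.5,0,0],0,0.7],[[0,0,0],0,0.7]]}}

```text
t: 14.78
ee_pos: [401.2, -232.2, 139.1]
orientation: [2.222, 2.219, 0.0]
ft_force: [-0.1, -0.2, -2.8]
width: 47.7
grasp_force: 30.0
```

Call:
{"api": "move_arm", "payload": {"steps": [[[0,0,0.6],0,0.7],[[0,0,0.7],0,0.7],[[0,0,0.6],0,0.7],[[0,0,0.4],0,0.7],[[0,0,0.2],0,0.7],[[0,0,0.1],0,0.7],[[0,0,0.05],0,0.7],[[0,0,0],0,0.7],[[0,0,0],0,0.7]]}}

```text
t: 15.53
ee_pos: [401.3, -230.4, 73.5]
orientation: [2.22, 2.222, 0.0]
ft_force: [0.3, -0.0, -1.2]
width: 47.5
grasp_force: 30.0
```

Call:
{"api": "move_arm", "payload": {"steps": [[[0,0,0.06],0,0.7],[[0,0,0],0,0.7],[[0,0,0],0,0.7]]}}

```text
t: 15.78
ee_pos: [401.4, -230.7, 72.0]
orientation: [2.219, 2.221, 0.001]
ft_force: [-0.1, 0.5, 1.9]
width: 47.1
grasp_force: 30.0
```

Call:
{"api": "move_arm", "payload": {"steps": [[[0,0,0],0,0.5],[[0,0,0],0,0.3],[[0,0,0],0,0],[[0,0,0],0,0],[[0,0,0],0,0],[[0,0,0],0,0],[[0,0,-0.5],0,0],[[0,0,-0.9],0,0],[[0,0,-0.9],0,0],[[0,0,-0.1],0,0],[[0.85,0.32,0],0,0],[[0.85,0.32,0],0,0],[[0.85,0.32,0],0,0],[[0.85,0.32,0],0,0],[[0.85,0.32,0],0,0],[[0.85,0.32,0],0,0],[[0.85,0.32,0],0,0],[[0.85,0.32,0],0,0],[[0.85,0.32,0],0,0],[[0.85,0.32,0],0,0]]}}

```text
t: 17.45
ee_pos: [480.7, -16.6, 130.8]
orientation: [-2.22, -2.222, 0.001]
ft_force: [0.5, -0.0, -0.6]
width: 88.0
grasp_force: 0.0
```

```bash
python3 - <<'E'
from h import *
print(ctrl.get_obs()["ee_pos"])
c=cams.get_image("side"); cv2.imwrite("pics/s2.png",cv2.resize(c["image"][90:250,230:450,::-1],None,fx=3.2,fy=3.2,interpolation=2))
m=mask("side","ramekin_old",(327,194)); print(fit([(c,m)],lambda p:cyl(*p,26.5,9,40),[482,-18],[8,8]))
E
```

```text
[480.65666387 -16.57479377 130.77579868]
(array([482.249, -19.305]), np.float64(0.098))
```

View pics/s2.png

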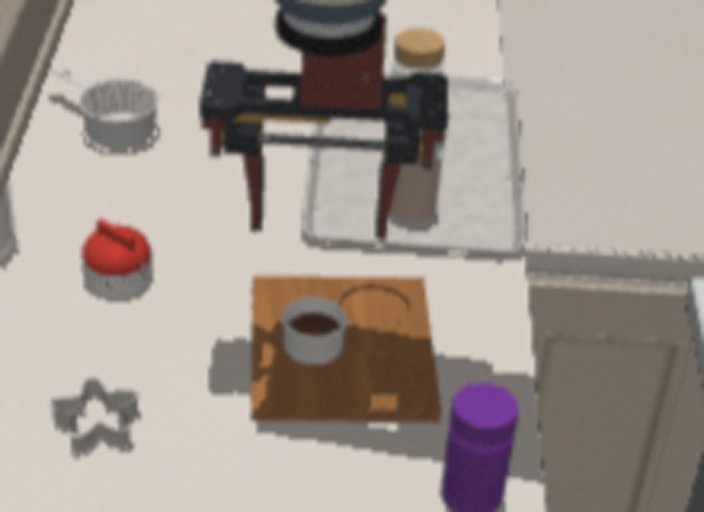

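Both jars stand upright on the tray, and the ramekin (316,330 in the crop) is clear for the gripper. Descending on it.

Call:
{"api": "move_arm", "payload": {"steps": [[[-0.07,0.06,0.7],0,0],[[0,0,0.8],0,0],[[0,0,0.8],0,0],[[0,0,0.8],0,0],[[0,0,0.7],0,0],[[0,0,0.4],0,0],[[0,0,0.2],0,0],[[0,0,0],0,0],[[0,0,0],0,0.1]]}}

```text
t: 18.3
ee_pos: [482.3, -19.7, 21.6]
orientation: [2.221, 2.222, -0.0]
ft_force: [1.0, 0.3, 0.9]
width: 83.7
grasp_force: 0.0
```

Call:
{"api": "move_arm", "payload": {"steps": [[[0.04,0,0.12],0,0.2],[[0,0,0],0,0.3],[[0,0,0],0,0.4],[[0,0,0],0,0.5],[[0,0,0],0,0.6],[[0,0,0],0,0.7],[[0,0,0],0,0.7],[[0,0,0],0,0.7]]}}

```text
t: 18.97
ee_pos: [482.3, -18.5, 18.8]
orientation: [2.22, 2.222, 0.0]
ft_force: [-1.8, 0.3, 5.7]
width: 51.4
grasp_force: 30.0
```

```bash
python3 - <<'E'
from h import *
c=cams.get_image("top")
for b in((279.1,231.7),(208.1,187.3)): print(P(c,*b,48))
E
```

```text
[356.1059241  133.02738625  48.        ]
[418.36765975 405.55357102  48.        ]
```

Call:
{"api": "move_arm", "payload": {"steps": [[[0,0,-0.3],0,0.7],[[0,0,-0.6],0,0.7],[[0,0,-0.9],0,0.7],[[0,0,-0.9],0,0.7],[[0,0,-0.9],0,0.7],[[0,0,-0.9],0,0.7],[[0,0,-0.5],0,0.7],[[0,0,0],0,0.7]]}}

```text
t: 19.68
ee_pos: [484.0, -18.6, 146.3]
orientation: [2.217, 2.22, 0.006]
ft_force: [-0.6, 0.3, -1.5]
width: 51.3
grasp_force: 30.0
```

Call:
{"api": "move_arm", "payload": {"steps": [[[0.5,-0.1,0],0,0.7],[[0.92,-0.22,0],0,0.7],[[0.92,-0.22,0],0,0.7],[[0.92,-0.22,0],0,0.7],[[0.92,-0.22,0],0,0.7],[[0.92,-0.22,0],0,0.7],[[0.92,-0.22,0],0,0.7],[[0.92,-0.22,0],0,0.7],[[0.92,-0.22,0],0,0.7],[[0.92,-0.22,0],0,0.7],[[0.92,-0.22,0],0,0.7],[[0.92,-0.22,0],0,0.7],[[0.92,-0.22,0],0,0.7],[[0.92,-0.22,0],0,0.7],[[0.4,-0.06,0],0,0.7],[[0,0,0],0,0.7],[[0,0,0],0,0.7]]}}

```text
t: 21.1
ee_pos: [405.9, 302.5, 142.7]
orientation: [2.219, 2.224, -0.002]
ft_force: [0.4, 0.1, -2.3]
width: 51.2
grasp_force: 30.0
```

Call:
{"api": "move_arm", "payload": {"steps": [[[0.04,0.1,0.5],0,0.7],[[0,0,0.8],0,0.7],[[0,0,0.8],0,0.7],[[0,0,0.8],0,0.7],[[0,0,0.8],0,0.7],[[0,0,0.6],0,0.7],[[0,0,0.4],0,0.7],[[0,0,0.1],0,0.7],[[0,0,0],0,0.7],[[0,0,0],0,0.7]]}}

```text
t: 21.93
ee_pos: [409.3, 303.7, 23.9]
orientation: [2.221, 2.222, 0.001]
ft_force: [-0.0, 0.1, -0.9]
width: 51.1
grasp_force: 30.0
```

Call:
{"api": "move_arm", "payload": {"steps": [[[0,0,0.12],0,0.7],[[0,0,0.04],0,0.7],[[0,0,0],0,0.7],[[0,0,0],0,0.7]]}}

```text
t: 22.27
ee_pos: [409.2, 304.2, 19.8]
orientation: [2.22, 2.223, 0.001]
ft_force: [0.0, 0.4, 1.6]
width: 51.3
grasp_force: 30.0
```

Call:
{"api": "move_arm", "payload": {"steps": [[[0,0,0],0,0.4],[[0,0,0],0,0.3],[[0,0,0],0,0.2],[[0,0,0],0,0.2],[[0,0,0],0,0.2],[[0,0,0],0,0.2],[[0,0,-0.3],0,0.2],[[0,0,-0.6],0,0.2],[[0,0,-0.9],0,0.2],[[0,0,-0.9],0,0],[[0,0,-0.9],0,0],[[0,0,-0.6],0,0],[[-0.5,0.5,0],0,0],[[-0.8,0.8,0],0,0],[[0,0.8,0],0,0],[[0,0.8,0],0,0],[[0,0.5,0],0,0],[[0,0,0],0,0]]}}

```text
t: 23.77
ee_pos: [496.4, 271.8, 125.1]
orientation: [2.221, 2.221, 0.004]
ft_force: [-0.5, 0.1, 0.3]
width: 87.9
grasp_force: 0.0
```

```bash
python3 - <<'E'
from h import *
print(ctrl.get_obs()["ee_pos"])
c=cams.get_image("side"); cv2.imwrite("pics/s3.png",cv2.resize(c["image"][180:360,250:430,::-1],None,fx=3.2,fy=3.2,interpolation=2))
for t,q,f,p in(("ramekin_old",(353,290),lambda p:cyl(*p,26.5,10,41),[409,304]),("ramekin_new",(315,280),lambda p:cyl(*p,28.5,0,33),[493,270]),("trivet",(353,297),lambda p:cyl(*p,40,0,10),[408,303])):
    print(t,fit([(c,mask("side",t,q))],f,p,[8,8]))
E
```

```text
[496.39421193 271.75498997 125.09371508]
ramekin_old (array([410.755, 303.289]), np.float64(0.104))
ramekin_new (array([493.695, 269.23 ]), np.float64(0.078))
trivet (array([383.542, 294.571]), np.float64(3.675))
```

View pics/s3.png

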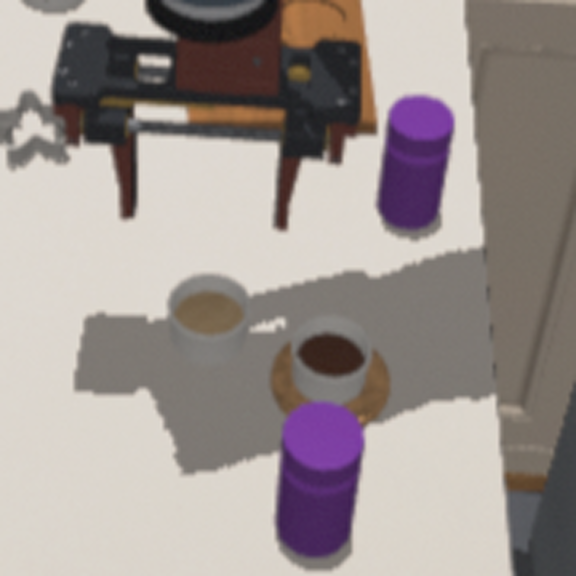

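The old ramekin sits centred on the trivet (331,362 in the crop), and the fresh one is untouched. I turn 45° so the fingers stay clear of the trivet, then descend.

Call:
{"api": "move_arm", "payload": {"steps": [[[-0.09,-0.12,0],0,0],[[0,0,0],-1,0],[[0,0,0],-1,0],[[0,0,0.2],-1,0],[[0,0,0.4],-1,0],[[0,0,0.5],-1,0],[[0,0,0.5],-1,0],[[0,0,0.5],-1,0],[[0,0,0.5],-1,0],[[0,0,0.5],-1,0],[[0,0,0.5],0,0],[[0,0,0.5],0,0],[[0,0,0.2],0,0],[[0,0,0],0,0],[[0,0,0],0,0]]}}

```text
t: 25.22
ee_pos: [490.7, 269.3, 16.7]
orientation: [-1.202, -2.902, 0.001]
ft_force: [0.1, 0.5, -0.1]
width: 87.7
grasp_force: 0.0
```

Call:
{"api": "move_arm", "payload": {"steps": [[[-0.07,0.09,0.15],0,0],[[0,0,0],0,0.1],[[0,0,0],0,0.2],[[0,0,0],0,0.3],[[0,0,0],0,0.4],[[0,0,0],0,0.5],[[0,0,0],0,0.6],[[0,0,0],0,0.6],[[0,0,0],0,0.6]]}}

```text
t: 25.97
ee_pos: [493.8, 269.6, 13.3]
orientation: [1.201, 2.903, 0.0]
ft_force: [-1.2, -0.7, 3.3]
width: 55.3
grasp_force: 30.0
```

Call:
{"api": "move_arm", "payload": {"steps": [[[0,0,-0.3],0,0.6],[[0,0,-0.6],0,0.6],[[0,0,-0.9],0,0.6],[[0,0,-0.9],1,0.6],[[0,0,-0.9],1,0.6],[[0,0,-0.9],1,0.6],[[0,0,-0.5],1,0.6],[[0,0,0],1,0.6],[[0,0,0],1,0.6],[[0,0,0],1,0.6],[[0,0,0],1,0.6],[[0,0,0],1,0.6],[[0,0,0],0,0.6]]}}

```text
t: 27.05
ee_pos: [493.6, 269.6, 138.5]
orientation: [-2.224, -2.219, -0.0]
ft_force: [-1.0, 0.2, -1.1]
width: 54.6
grasp_force: 30.0
```

Call:
{"api": "move_arm", "payload": {"steps": [[[-0.5,0,0],0,0.6],[[-0.9,-0.04,0],0,0.6],[[-0.9,-0.04,0],0,0.6],[[-0.9,-0.04,0],0,0.6],[[-0.9,-0.04,0],0,0.6],[[-0.9,-0.04,0],0,0.6],[[-0.9,-0.04,0],0,0.6],[[-0.9,-0.04,0],0,0.6],[[-0.9,-0.04,0],0,0.6],[[-0.9,-0.04,0],0,0.6],[[-0.9,-0.04,0],0,0.6],[[-0.9,-0.04,0],0,0.6],[[-0.9,0,0],0,0.6],[[-0.2,0,0],0,0.6],[[0,0,0],0,0.6],[[0,0,0],0,0.6]]}}

```text
t: 28.38
ee_pos: [482.7, -18.0, 138.2]
orientation: [-2.22, -2.222, -0.0]
ft_force: [-1.0, 0.4, -0.7]
width: 55.0
grasp_force: 30.0
```

Call:
{"api": "move_arm", "payload": {"steps": [[[0,0,0.5],0,0.6],[[0,0,0.8],0,0.6],[[0,0,0.8],0,0.6],[[0,0,0.8],0,0.6],[[0,0,0.8],0,0.6],[[0,0,0.5],0,0.6],[[0,0,0.2],0,0.6],[[0,0,0.1],0,0.6],[[0,0,0],0,0.6],[[0,0,0],0,0.6]]}}

```text
t: 29.22
ee_pos: [483.5, -17.5, 26.3]
orientation: [2.219, 2.223, 0.001]
ft_force: [1.1, -0.4, -0.7]
width: 54.8
grasp_force: 30.0
```

Call:
{"api": "move_arm", "payload": {"steps": [[[-0.02,-0.04,0.12],0,0.6],[[0,0,0.04],0,0.6],[[0,0,0],0,0.6],[[0,0,0],0,0.6]]}}

```text
t: 29.55
ee_pos: [482.4, -18.4, 22.3]
orientation: [2.22, 2.222, 0.001]
ft_force: [-0.8, 1.1, 5.4]
width: 54.4
grasp_force: 30.0
```

Call:
{"api": "move_arm", "payload": {"steps": [[[0,0,0],0,0.4],[[0,0,0],0,0.3],[[0,0,0],0,0.2],[[0,0,0],0,0.1],[[0,0,0],0,0],[[0,0,0],0,0],[[0,0,0],0,0],[[0,0,-0.3],0,0],[[0,0,-0.6],0,0],[[0,0,-0.9],0,0],[[0,0,-0.9],0,0],[[0,0,-0.9],0,0],[[0,0,-0.9],0,0],[[0,0,-0.5],0,0]]}}

```text
t: 30.72
ee_pos: [482.9, -18.4, 149.5]
orientation: [2.219, 2.221, 0.003]
ft_force: [0.2, -0.4, 0.7]
width: 87.6
grasp_force: 0.0
```

Call:
{"api": "move_arm", "payload": {"steps": [[[-0.5,-0.2,0],0,0],[[-0.9,-0.22,0],0,0],[[-0.9,-0.22,0],0,0],[[-0.9,-0.22,0],0,0],[[-0.9,-0.22,0],0,0],[[-0.9,-0.22,0],0,0],[[-0.9,-0.22,0],0,0],[[-0.9,-0.22,0],0,0],[[-0.9,-0.22,0],0,0],[[-0.9,-0.22,0],0,0],[[-0.9,-0.22,0],0,0],[[-0.9,-0.22,0],0,0],[[-0.9,-0.22,0],0,0],[[-0.9,-0.22,0],0,0],[[-0.6,-0.1,0],0,0],[[0,0,0],0,0],[[0,0,0],0,0]]}}

```text
t: 32.13
ee_pos: [403.1, -338.7, 146.8]
orientation: [-2.222, -2.221, -0.0]
ft_force: [-0.1, -0.1, -0.4]
width: 87.9
grasp_force: 0.0
```

```bash
python3 - <<'E'
from h import *
print(ctrl.get_obs()["ee_pos"])
c=cams.get_image("side"); cv2.imwrite("pics/s4.png",cv2.resize(c["image"][90:270,280:440,::-1],None,fx=3.2,fy=3.2,interpolation=2))
for t,q,f,p in(("ramekin_new",(327,194),lambda p:cyl(*p,28.5,9,42),[482,-18]),("jar_short",(360,150),lambda p:cyl(*p,24,2,99),[401,-231]),("jar_tall",(362,115),lambda p:cyl(*p,24,2,124),[404,-339])):
    try: print(t,fit([(c,mask("side",t,q))],f,p,[8,8]))
    except Exception as e: print(t,e)
E
```

```text
[ 403.1333235  -338.65494691  146.79423482]
ramekin_new (array([483.732, -16.147]), np.float64(0.161))
jar_short (array([ 400.713, -224.45 ]), np.float64(0.106))
jar_tall (array([ 401.186, -395.647]), np.float64(0.51))
```

View pics/s4.png

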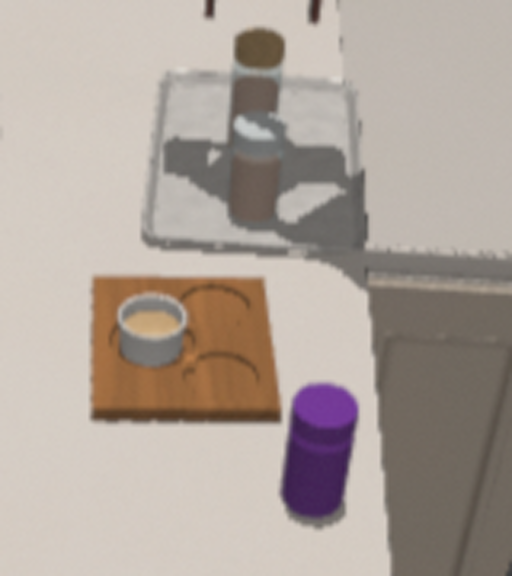

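The fresh ramekin sits in the rear recess (152,330 in the crop), and both jars stand on the tray. Fetching the tall jar.

Call:
{"api": "move_arm", "payload": {"steps": [[[-0.04,0.06,0.5],0,0],[[0,0,0.8],0,0],[[0,0,0.6],0,0],[[0,0,0.15],0,0],[[0,0,0],0,0],[[0,0,0],0,0.2],[[0,0,0],0,0.4],[[0,0,0],0,0.5],[[0,0,0],0,0.6],[[0,0,0],0,0.7],[[0,0,0],0,0.7],[[0,0,0],0,0.7],[[0,0,0],0,0.7]]}}

```text
t: 33.42
ee_pos: [404.8, -339.5, 95.7]
orientation: [2.22, 2.222, -0.0]
ft_force: [-1.2, 0.6, 2.8]
width: 47.6
grasp_force: 29.9
```

Call:
{"api": "move_arm", "payload": {"steps": [[[0,0,-0.4],0,0.7],[[0,0,-0.8],0,0.7],[[0,0,-0.9],0,0.7],[[0,0,-0.9],0,0.7],[[0,0,-0.9],0,0.7],[[0,0,-0.6],0,0.7],[[0,0,0],0,0.7],[[0,0,0],0,0.7]]}}

```text
t: 34.08
ee_pos: [405.1, -339.6, 208.6]
orientation: [2.219, 2.221, 0.0]
ft_force: [-0.8, 0.8, -2.0]
width: 47.6
grasp_force: 29.9
```

Call:
{"api": "move_arm", "payload": {"steps": [[[0.5,0,0],0,0.7],[[0.9,0.1,0],0,0.7],[[0.9,0.1,0],0,0.7],[[0.9,0.1,0],0,0.7],[[0.9,0.1,0],0,0.7],[[0.9,0.1,0],0,0.7],[[0.9,0.1,0],0,0.7],[[0.9,0.1,0],0,0.7],[[0.9,0.1,0],0,0.7],[[0.9,0.1,0],0,0.7],[[0.9,0.1,0],0,0.7],[[0.9,0.06,0],0,0.7],[[0.42,0,0],0,0.7],[[0,0,0.5],0,0.7],[[0,0,0.8],0,0.7],[[0,0,0.8],0,0.7],[[0,0,0.8],0,0.7],[[0,0,0.5],0,0.7],[[0,0,0],0,0.7],[[0,0,0],0,0.7]]}}

```text
t: 35.75
ee_pos: [429.8, -68.6, 121.9]
orientation: [-2.218, -2.221, 0.003]
ft_force: [0.0, -0.3, -2.5]
width: 47.1
grasp_force: 30.0
```

Call:
{"api": "move_arm", "payload": {"steps": [[[0,0.05,0.3],0,0.7],[[0,0,0.2],0,0.7],[[0,0,0.15],0,0.7],[[0,0,0.05],0,0.7],[[0,0,0],0,0.7],[[0,0,0],0,0.7]]}}

```text
t: 36.25
ee_pos: [432.4, -69.0, 105.6]
orientation: [2.22, 2.222, 0.0]
ft_force: [-0.2, -0.2, -2.9]
width: 47.2
grasp_force: 30.0
```

Call:
{"api": "move_arm", "payload": {"steps": [[[0,-0.03,0.08],0,0.7],[[0,0,0.04],0,0.7],[[0,0,0],0,0.7],[[0,0,0],0,0.7]]}}

```text
t: 36.58
ee_pos: [431.9, -69.0, 103.1]
orientation: [2.22, 2.222, 0.001]
ft_force: [-2.3, -0.2, 6.4]
width: 47.1
grasp_force: 30.1
```

Call:
{"api": "move_arm", "payload": {"steps": [[[0,0,0],0,0.5],[[0,0,0],0,0.3],[[0,0,0],0,0],[[0,0,0],0,0],[[0,0,0],0,0],[[0,0,0],0,0],[[0,0,-0.5],0,0],[[0,0,-0.9],0,0],[[0,0,-0.6],0,0],[[-0.5,-0.1,0],0,0],[[-0.9,-0.18,0],0,0],[[-0.9,-0.18,0],0,0],[[-0.9,-0.18,0],0,0],[[-0.9,-0.18,0],0,0],[[-0.9,-0.18,0],0,0],[[-0.9,-0.18,0],0,0],[[-0.57,-0.04,0],0,0],[[0,0,0],0,0],[[0,0,0],0,0]]}}

```text
t: 38.17
ee_pos: [401.0, -231.0, 152.3]
orientation: [-2.222, -2.22, -0.0]
ft_force: [0.2, -0.0, -0.1]
width: 87.7
grasp_force: 0.0
```

Call:
{"api": "move_arm", "payload": {"steps": [[[0,0,0.5],0,0],[[0,0,0.8],0,0],[[0,0,0.8],0,0],[[0,0,0.7],0,0],[[0,0,0.35],0,0],[[0,0,0],0,0],[[0,0,0],0,0.2],[[0,0,0],0,0.4],[[0,0,0],0,0.5],[[0,0,0],0,0.6],[[0,0,0],0,0.7],[[0,0,0],0,0.7],[[0,0,0],0,0.7],[[0,0,0],0,0.7]]}}

```text
t: 39.33
ee_pos: [401.3, -230.8, 74.0]
orientation: [2.22, 2.222, 0.0]
ft_force: [-1.4, -1.2, 4.6]
width: 47.0
grasp_force: 30.0
```

Call:
{"api": "move_arm", "payload": {"steps": [[[0,0,-0.4],0,0.7],[[0,0,-0.8],0,0.7],[[0,0,-0.9],0,0.7],[[0,0,-0.9],0,0.7],[[0,0,-0.9],0,0.7],[[0,0,-0.9],0,0.7],[[0,0,-0.9],0,0.7],[[0,0,-0.4],0,0.7],[[0,0,0],0,0.7],[[0,0,0],0,0.7]]}}

```text
t: 40.17
ee_pos: [401.1, -230.6, 226.1]
orientation: [2.22, 2.222, 0.0]
ft_force: [0.0, -0.3, -2.3]
width: 47.2
grasp_force: 30.0
```

Call:
{"api": "move_arm", "payload": {"steps": [[[0.5,0,0],0,0.7],[[0.9,0.1,0],0,0.7],[[0.9,0.1,0],0,0.7],[[0.9,0.1,0],0,0.7],[[0.9,0.1,0],0,0.7],[[0.9,0.1,0],0,0.7],[[0.9,0.1,0],0,0.7],[[0.9,0.1,0],0,0.7],[[0.9,0.1,0],0,0.7],[[0.9,0.1,0],0,0.7],[[0.9,0.06,0],0,0.7],[[0.56,0,0],0,0.7],[[0,0,0],0,0.7],[[0,0,0],0,0.7]]}}

```text
t: 41.33
ee_pos: [423.7, 21.7, 224.9]
orientation: [-2.217, -2.224, 0.003]
ft_force: [0.2, -0.3, -1.3]
width: 47.3
grasp_force: 30.0
```

Call:
{"api": "move_arm", "payload": {"steps": [[[0,0,0.5],0,0.7],[[0,0,0.8],0,0.7],[[0,0,0.8],0,0.7],[[0,0,0.8],0,0.7],[[0,0,0.8],0,0.7],[[0,0,0.6],0,0.7],[[0,0,0.4],0,0.7],[[0,0,0.3],0,0.7],[[0,0,0],0,0.7],[[0,0,0],0,0.7]]}}

```text
t: 42.17
ee_pos: [424.6, 20.4, 100.9]
orientation: [-2.221, -2.221, 0.001]
ft_force: [-0.4, 0.0, -2.2]
width: 47.1
grasp_force: 30.0
```

Call:
{"api": "move_arm", "payload": {"steps": [[[0.02,0,0.3],0,0.7],[[0,0,0.2],0,0.7],[[0,0,0.1],0,0.7],[[0,0,0.05],0,0.7],[[0,0,0],0,0.7],[[0,0,0],0,0.7]]}}

```text
t: 42.67
ee_pos: [425.1, 21.4, 85.0]
orientation: [2.22, 2.223, 0.0]
ft_force: [0.4, 0.0, -1.5]
width: 47.5
grasp_force: 30.0
```

Call:
{"api": "move_arm", "payload": {"steps": [[[0,0,0.1],0,0.7],[[0,0,0.06],0,0.7],[[0,0,0],0,0.7],[[0,0,0],0,0.7]]}}

```text
t: 43.0
ee_pos: [425.3, 21.3, 81.4]
orientation: [2.22, 2.222, 0.001]
ft_force: [-1.6, -0.6, 6.5]
width: 47.4
grasp_force: 30.0
```

Contact. Release, rise and back away for a final look.

Call:
{"api": "move_arm", "payload": {"steps": [[[0,0,0],0,0.5],[[0,0,0],0,0.3],[[0,0,0],0,0],[[0,0,0],0,0],[[0,0,0],0,0],[[0,0,0],0,0],[[0,0,-0.5],0,0],[[0,0,-0.9],0,0],[[0,0,-0.9],0,0],[[0,0,-0.9],0,0],[[0,0,-0.9],0,0],[[0,0,-0.9],0,0],[[0,0,-0.9],0,0],[[0,0,-0.9],0,0],[[0,0,0],0,0],[[0,0,0],0,0]]}}

```text
t: 44.33
ee_pos: [425.6, 21.3, 251.7]
orientation: [2.219, 2.221, 0.003]
ft_force: [-0.1, -0.9, -0.7]
width: 87.3
grasp_force: 0.0
```

Call:
{"api": "move_arm", "payload": {"steps": [[[-0.9,0,0],0,0],[[-0.9,0,0],0,0],[[-0.9,0,0],0,0],[[-0.9,0,0],0,0],[[-0.9,0,0],0,0],[[-0.9,0,0],0,0],[[-0.9,0,0],0,0],[[-0.9,0,0],0,0],[[-0.9,0,0],0,0],[[-0.9,0,0],0,0],[[-0.9,0,0],0,0],[[-0.9,0,0],0,0],[[-0.9,0,0],0,0],[[-0.9,0,0],0,0],[[0,0,0],0,0]]}}

```text
t: 45.58
ee_pos: [424.8, -296.3, 249.1]
orientation: [-2.222, -2.219, 0.002]
ft_force: [0.1, -0.3, -0.2]
width: 87.9
grasp_force: 0.0
```

```bash
python3 - <<'E'
from h import *
o=ctrl.get_obs(); print(o["t"],o["ee_pos"])
for n,(u,v,w,h) in dict(top=(215,150,170,130),side=(230,130,180,200)).items():
    a=cams.get_image(n)["image"][v:v+h,u:u+w,::-1]; globals()[n]=cv2.resize(a,(400,int(400*h/w)),interpolation=2)
H=max(top.shape[0],side.shape[0]); f=lambda a:cv2.copyMakeBorder(a,0,H-a.shape[0],0,0,0)
cv2.imwrite("pics/end.png",np.hstack([f(top),f(side)]))
c=cams.get_image("top"); s=cams.get_image("side")
for cam,C,t,q,g,p in(("side",s,"jar_short",(350,195),lambda p:cyl(*p,24,9,106),[425,22]),("top",c,"jar_tall",(349,230),lambda p:cyl(*p,24,9,131),[430,-70]),("side",s,"ramekin_new",(327,194),lambda p:cyl(*p,28.5,9,42),[482,-18]),("top",c,"ramekin_new",(337,214),lambda p:cyl(*p,28.5,9,42),[482,-18])):
    try: print(t,fit([(C,mask(cam,t,q))],g,p,[8,8]))
    except Exception as e: print(t,e)
E
```

```text
45.5833 [ 424.8116582  -296.30576146  249.05812249]
jar_short (array([425.089,  26.067]), np.float64(0.071))
jar_tall min() iterable argument is empty
ramekin_new (array([484.111, -20.107]), np.float64(0.162))
ramekin_new min() iterable argument is empty
```

View pics/end.png

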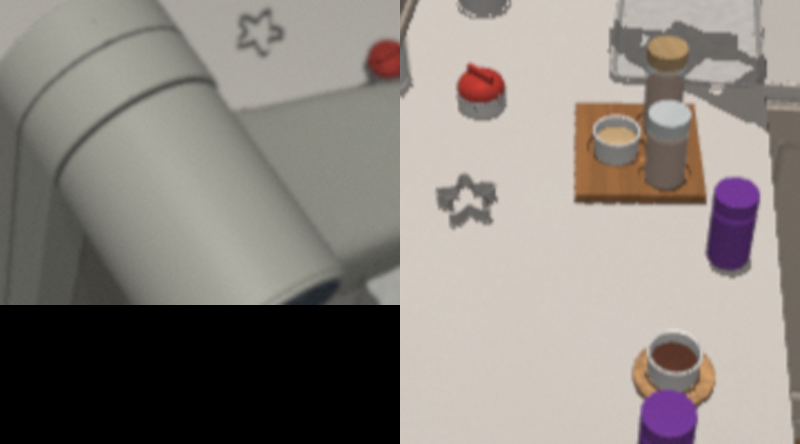

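The side view shows both jars upright in their own recesses, the fresh ramekin at the rear (617,140), the old one on the trivet (674,360), and the timer and cutter where they were. Handing in.

```bash
python3 -c "
from workcell import ctrl
print(ctrl.close_job())"
```

```text
the job is handed in; nothing more can be done
None
```

I handed the job in at about 46 s: in the last side view the fresh ramekin is in the rear recess, the old one on the trivet, both jars upright in their own recesses, and the timer and cutter unmoved; no verdict came back.

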